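# Feed a flanged pin into the orienting chute

### The arm

A 6-joint arm with a two-finger parallel gripper is mounted at the origin on a cart in front of the work surface, level with it; the furniture and walls round the work are solid. World frame = base frame: x ahead of the robot, y to its left, z up, the work surface at z = 0. Lengths are in m, angles in rad, forces in N, time in s.
With the tool pointing down it reaches from about 0.25 to 0.775 m from the base axis. Payload 4 kg.
Tool frame: the origin (TCP) lies at the very end of the fingers, on their centre line; the grasp point (between the pads) lies 19 mm behind it; z points along the fingers, y is the direction in which the jaws open and shut (so a half turn about z gives the same grasp; the last joint's range is limited). The gripper opens to 94 mm and grips with 3 to 60 N. Pads are 16 mm wide; open, the fingers measure 119 mm over their backs; the gripper's body (75 mm by 177 mm) begins 78 mm behind the grasp point.
Start: joints at [-1.274, 0.087, 1.371, -0, 1.684, -0.103], TCP at [0.214, -0.507, 0.206] pointing down, gripper open.
Joint ranges: [-3.1, 3.1], [-0.76, 2.03], [0.27, 2.55], [-1.08, 4.22], [0.17, 2.65], [-2.57, 2.57]. Speed limits (rad/s): [2.79, 2.79, 3.14, 3.14, 3.14, 3.14].

### API

Orientations are given as [roll, pitch, yaw] about the fixed x, y, z axes, in that order (R = Rz(yaw) Ry(pitch) Rx(roll)).
In Python, from bench import robot, snapshot, calibration gives the robot as it stands. The module is installed in compiled form; this text tells all that it offers.
- The arm moves only by the tool servo_tool, never from a script. Its argument "series" is text: rows parted by semicolons, each of 5 numbers parted by spaces: the closure, from -1 (fully open) to 1 (shut), then the shift along the tool's x, y, z in cm, then the turn about the tool's z in rad. A call has 1 to 20 rows; each row is the pose to reach, as a shift and turn from the pose commanded when the call began, along the tool's axes at that moment; what a row does not reach only later rows make up. A row lasts 1/12 s, in which the tool goes at most 41.7 mm and 7.16 degrees, less where a joint would pass 70% of its speed; a pose out of reach is approached as far as the arm can. A call with a gripper value outside its range is refused whole. The fingers move at their own pace and stop on an object; the grip force is fixed at half the most. Time passes only in rows, so rows that repeat a pose let the fingers close. It gives the time, the measured TCP pose, the force and the opening at its end, in the units of the state.
- robot.get_obs(): the state, without advancing time (a new reading comes with each control period).
- snapshot(name): name is "side" or "top" or "wrist"; returns (picture, depth): 384x512x3 uint8, red, green, blue; 384x512 float32, m along the optical axis (not along the pixel's ray), 0 where there is no reading.
- calibration(name): a dict with "fx", "fy", "cx", "cy" (pixels), "k1" (the pictures are not rectified: a ray, as slopes to the right and down, at radius r is drawn at 1 + k1 r^2 times it, then the intrinsics apply), "rvec" (rotation vector, rad) and "tvec" (3), from world to camera coordinates, as OpenCV has them; the wrist camera has in their place "tool_from_camera" (4x4, takes a point from camera to tool coordinates, whose origin is the TCP and whose axes are the flange's). Camera axes: x right, y down, z forward; pixel columns grow to the right and rows downward; lengths in m; the calibration is good to about 2 mm. A picture is of the moment at which its call begins: read the wrist's pose just before it. calibration takes no time and is no camera call.
- robot.close_job(): hands the job in, once; it reports no verdict.
The state is a dict: "time": time; "joint_positions": joint angles; "qvel": joint speeds; "joint_torque": joint torques, N m; "tool_pos": TCP position; "ee_rot": TCP orientation; "wrist_force": force on the tool from outside, world axes, zero at the start; "wrist_torque": the same for the moment, N m; "width": finger opening in m.
Only numpy, scipy, OpenCV 4.12 (cv2) and the standard library are available. Lean on these libraries where they do the work, as an engineer would, in place of code of your own. Each camera call takes 0.05 s, during which the arm holds its last target. There are 200 camera calls.

### The job

Pick up the flanged pin (flat dark round head, thin bright shank) that lies on its side on the cart, and lay it lengthways over the slot near the top end of the sloping two-rail chute, then let go. The shank should drop through the slot and the pin slide down by itself, to rest against the red stop at the bottom, hanging by its head with the shank down. Feed it in near the top end, not at the bottom, and leave the clamping bolt and the nozzle alone.

Things in the scene. Friction and masses are not known exactly. Their poses are not given: they have to be found in the camera images.
- flanged_pin: Pin, 60 mm long, 0.14 kg: flat dark head 34 mm across, 10 mm thick, then a bright shank 16 mm across, 50 mm long. Origin: centre of the head's flat outer face; z axis runs along the pin to the shank tip (centre of mass z = 21 mm). Starts lying on its side, shank tip dipping 10 degrees to the cart top; at z = 24 mm, a good place to grip the shank, the axis is 14 mm above the cart top.
- pin_chute: Fixed chute. Origin: centre of the underside of its 200 x 90 mm base; +x points level to the high end. Two slippery white rails 8 mm wide, 20 mm slot between (centre y = 0), slope 26 degrees DOWN towards -x, from x = 100 mm (178 mm high) to the red stop at x = -90 mm (85 mm high). A pin let go lengthways over the slot, shank uphill or downhill, drops its shank through the slot and slides down.
- chute_mouth (a point): Feeding point near the top end: slot's centre line, level with the rail tops, 158 mm above the cart top, 60 mm from the chute's origin along +x. Let go with the pin lengthways (within 8 degrees), its shank's upper part (pin z = 24 mm) over this point within 8 mm and 24 to 34 mm above it. Nothing stands above the rails but the stop.
- chute_outlet (a point): Outlet point at the low end: slot's centre line, level with the rail tops, 17 mm up the slope from the red stop, 92 mm above the cart top. The axis of a pin hanging against the stop passes through it, square to the rails, with the head's outer face 10 mm above the rails.
- clamp_bolt: Bystander: clamping bolt standing on its black knurled knob (30 mm across, 22 mm high), bright shank up, 56 mm high in all. Origin: centre of its underside.
- nozzle: Bystander: copper-coloured conical nozzle, standing, 25 mm across, 58 mm high. Origin: centre of its underside.

How it is judged:
On the way:
1. the pin is brought to the top end of the chute (distance between flanged_pin and chute_mouth below 0.07 m), for 0.1 s.
At the end, for the whole second after the job is handed in: The pin is at rest at the bottom of the chute against the red stop (centre of its head's outer face within 25 mm of the outlet point; 10 mm when seated), shank hanging down through the slot (within 54 degrees of straight down; 26 when seated) (distance between flanged_pin and chute_outlet below 0.025 m and angle between flanged_pin's own z axis and vertical above 2.2 rad and linear speed of flanged_pin below 0.02 m/s); the robot touches nothing.
It fails at once if the clamping bolt or the nozzle is shifted by over 30 mm (distance of any of clamp_bolt, nozzle from where it was at the start of the episode above 0.03 m).
It also fails if it takes over 35 s, if anything falls off the work surface, if the arm or the gripper's body presses on something with over 40 N, if the wrist force passes 120 N, or if a joint passes its speed limit or range.

## Working session

There is one attempt and no reset: what is moved stays moved. The work goes in short steps, Python scripts to look and compute and a tool call to move; the robot and the scene stay as the last step left them, time stands still between calls to the robot, and variables do not carry over. Pictures are saved under pics/ and viewed, about 8 in all and at most 12, crops included, and the job is handed in when it is done.

Besides the shell and the picture viewer there is one more tool, called by a JSON object that holds its "api" and its "payload". servo_tool: Moves the arm, as the interface text tells. Its arguments: {"type":"object","properties":{"series":{"type":"string"}},"required":["series"]}

```bash
mkdir -p pics
cat > h.py <<'E'
import numpy as np, cv2
from bench import robot, snapshot, calibration
from scipy.spatial.transform import Rotation as R
def pts(name, depth, obs=None):
    c=calibration(name); h,w=depth.shape
    u,v=np.meshgrid(np.arange(w),np.arange(h))
    K=np.array([[c['fx'],0,c['cx']],[0,c['fy'],c['cy']],[0,0,1.]])
    n=cv2.undistortPoints(np.stack([u,v],-1).reshape(-1,1,2).astype(float),K,np.array([c['k1'],0,0,0.])).reshape(h,w,2)
    P=np.dstack([n*depth[...,None],depth])
    if 'rvec' in c:
        M=cv2.Rodrigues(np.array(c['rvec'],float))[0]; return (P-np.array(c['tvec']).ravel())@M
    T=np.array(c['tool_from_camera']); P=P@T[:3,:3].T+T[:3,3]
    A=R.from_euler('xyz',obs['ee_rot']).as_matrix() 
    return P@A.T+np.array(obs['tool_pos'])
def save(name,img): cv2.imwrite('pics/'+name,img[...,::-1])
E
python3 - <<'E'
from h import *
o=robot.get_obs(); print(o['time'],o['tool_pos'],o['ee_rot'],o['width'])
for n in ['top','side']:
    im,d=snapshot(n); save(n+'1.png',im); np.savez(n+'1.npz',im=im,d=d,P=pts(n,d))
    c=calibration(n); print(n, -cv2.Rodrigues(np.array(c['rvec'],float))[0].T@np.array(c['tvec']).ravel())
E
```

```text
0.0 [ 0.21390138 -0.50610464  0.20432926] [-3.13943385e+00 -1.89963187e-04  3.99770327e-01] 0.0937982069874795
top [0.41192173 0.01061367 0.97026353]
side [ 0.41985895 -0.95134398  0.5661771 ]
```

View pics/top1.png

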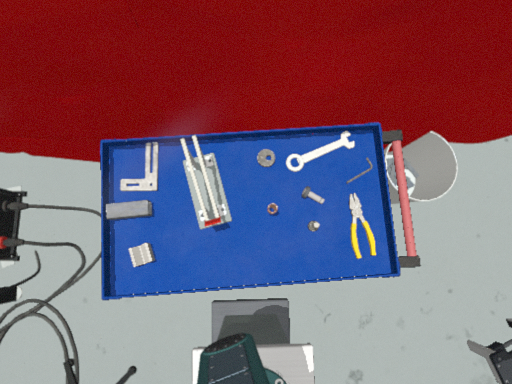

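View pics/side1.png

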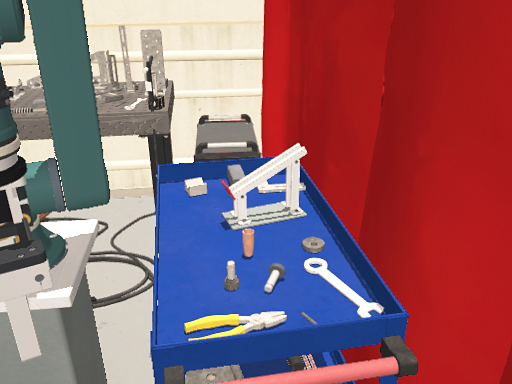

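The top view shows the pin with its head near (306,192) and shank tip near (323,200). The bolt is at (313,226) and the nozzle at (272,209). The chute's high end is near (190,140) and its red stop at (212,222). The side view agrees.

Run:
```python
from h import *
z=np.load('top1.npz'); im,P=z['im'],z['P']; hsv=cv2.cvtColor(im,cv2.COLOR_RGB2HSV)
Z=P[...,2]
print('table z',np.median(Z[240:260,200:300]))
def obj(r0,r1,c0,c1,zm=.006,zx=.3):
    m=np.zeros(Z.shape,bool); m[r0:r1,c0:c1]=1
    m&=(Z>zm)&(Z<zx); return m
for n,b in dict(pin=(182,206,298,330),bolt=(216,236,303,322),noz=(200,217,264,281)).items():
    m=obj(*b); Q=P[m]; print(n,len(Q),Q.min(0).round(3),Q.max(0).round(3),np.median(Q,0).round(3))
    if n=='pin':
        nb=~((hsv[...,0]>100)&(hsv[...,0]<130)&(hsv[...,1]>130)); mm=np.zeros(Z.shape,bool); mm[182:206,298:330]=1; Q=P[mm&nb]
        c=Q[:,:2].mean(0); w,v=np.linalg.eigh(np.cov((Q[:,:2]-c).T)); a=v[:,1]; a=a*np.sign(-a[1]); t=(Q[:,:2]-c)@a
        print('pin c',c,'axis',a,np.degrees(np.arctan2(a[1],a[0])),t.min(),t.max(),len(Q))
        for s in np.arange(-.035,.04,.008):
            k=abs(t-s)<.004
            if k.any(): q=Q[k]; l=(q[:,:2]-c)@[-a[1],a[0]]; print(round(s,3),l.min().round(4),l.max().round(4),q[:,2].max().round(3),im[mm&nb][k].mean().round())
# rails: high points in chute region, minus tail
m=obj(130,232,175,235,.07,.22); Q=P[m]
# white-ish rails
c=Q.mean(0); 
A=np.c_[Q[:,:2],np.ones(len(Q))]
for _ in range(5):
    s=np.linalg.lstsq(A,Q[:,2],rcond=None)[0]; r=Q[:,2]-A@s; k=abs(r)<.006; Q=Q[k];A=A[k]
print('plane',s,'slope deg',np.degrees(np.arctan(np.hypot(*s[:2]))),'dir',np.degrees(np.arctan2(s[1],s[0])),len(Q))
w,v=np.linalg.eigh(np.cov(Q[:,:2].T)); a=v[:,1]; a=a*np.sign(a[0]); n=np.array([-a[1],a[0]])
t=(Q[:,:2]-Q[:,:2].mean(0))@a
l=(Q[:,:2]-Q[:,:2].mean(0))@n
print('pca dir',np.degrees(np.arctan2(a[1],a[0])),'mean',Q.mean(0),t.min(),t.max(),np.percentile(l,[1,10,50,90,99]))
for sgn in (l>0,l<0):
    f=np.polyfit(t[sgn],l[sgn],1); print('rail',f, sgn.sum())
```

```text
table z -0.000858944223160009
pin 160 [ 0.529 -0.204  0.008] [ 0.574 -0.144  0.037] [ 0.549 -0.168  0.019]
pin c [ 0.54872931 -0.17373645] axis [-0.46141556 -0.88718413] -117.47848885365754 -0.028639531304629852 0.03952406636764968 188
-0.027 -0.0151 0.015 0.032 114.0
-0.019 -0.0152 0.0162 0.037 108.0
-0.011 -0.0101 0.0199 0.034 142.0
-0.003 -0.0073 0.0133 0.023 180.0
0.005 -0.0071 0.0133 0.023 180.0
0.013 -0.007 0.0118 0.023 179.0
0.021 -0.0072 0.0124 0.017 179.0
0.029 -0.0075 0.0094 0.019 165.0
0.037 -0.005 0.0093 0.015 155.0
bolt 94 [ 0.453 -0.183  0.007] [ 0.48  -0.158  0.058] [ 0.464 -0.168  0.022]
noz 64 [ 0.5   -0.07   0.007] [ 0.525 -0.046  0.061] [ 0.516 -0.061  0.047]
plane [ 0.42900755  0.12233663 -0.13283102] slope deg 24.042106372836745 dir 15.916133234124432 307
pca dir 16.52200674928376 mean [0.54862152 0.11300765 0.11633694] -0.07062957633935234 0.1293212417591937 [-0.01923514 -0.01698258  0.00792359  0.01572269  0.0184691 ]
rail [-0.02704936  0.01299373] 162
rail [-0.04015223 -0.01455801] 145
```

{"api": "servo_tool", "payload": {"series": "-0.3 3.5 -1.4 0 -0.06; -0.3 7 -2.8 0 -0.12; -0.3 10.6 -4.3 0 -0.18; -0.3 14.2 -5.8 0 -0.24; -0.3 17.8 -7.2 0 -0.3; -0.3 21.4 -8.7 0 -0.36; -0.3 25 -10.1 0 -0.42; -0.3 28.6 -11.6 0 -0.48; -0.3 32.2 -13.1 0.5 -0.54; -0.3 35.8 -14.5 1.5 -0.6; -0.3 39.4 -16 2.5 -0.65; -0.3 42 -17 3 -0.69; -0.3 44.1 -17.9 3 -0.69; -0.3 44.1 -17.9 3 -0.69; -0.3 44.1 -17.9 3 -0.69; -0.3 44.1 -17.9 3 -0.69"}}

```text
time: 1.43
tool_pos: [0.5501, -0.1706, 0.1752]
ee_rot: [-3.141, 0.001, 1.089]
wrist_force: [-0.5, -0.5, 0.2]
width: 0.061
```

Run:
```python
from h import *
o=robot.get_obs(); print(o['time'],o['tool_pos'],o['ee_rot'],o['width'])
im,d=snapshot('wrist'); save('w1.png',im); np.savez('w1.npz',im=im,d=d,P=pts('wrist',d,o))
print(np.array(calibration('wrist')['tool_from_camera']).round(3))
```

```text
1.4333 [ 0.55006093 -0.17062939  0.17521825] [-3.14093268e+00  9.14064955e-04  1.08947633e+00] 0.061005491892401384
[[ 0.    -0.958 -0.288  0.085]
 [ 1.     0.     0.    -0.   ]
 [-0.    -0.288  0.958 -0.179]
 [ 0.     0.     0.     1.   ]]
```

View pics/w1.png

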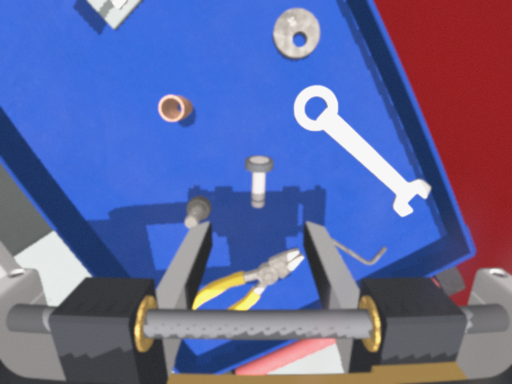

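The wrist view shows the pin at (259,180), its head at (259,162) and shank straight below it. It lies square between the open fingers.

Run:
```python
from h import *
z=np.load('w1.npz'); im,P=z['im'],z['P']; hsv=cv2.cvtColor(im,cv2.COLOR_RGB2HSV)
nb=~((hsv[...,0]>100)&(hsv[...,0]<130)&(hsv[...,1]>110)); m=np.zeros(nb.shape,bool); m[148:214,238:282]=nb[148:214,238:282]
m=m&(P[...,2]>.004)
o=np.array([.55006,-.17063,.17522]); A=R.from_euler('xyz',[-3.14093,.000914,1.08948]).as_matrix()
T=(P-o)@A
for r in range(150,214,5):
    k=np.where(m[r])[0]
    if len(k): q=T[r,k]; print(r,k.min(),k.max(),'tool x',q[:,0].mean().round(4),'y',q[:,1].min().round(4),q[:,1].max().round(4),'zmax',P[r,k,2].max().round(4),im[r,k].mean().round())
```

```text
155 255 262 tool x 0.0249 y -0.0027 0.0057 zmax 0.0059 142.0
160 245 272 tool x 0.022 y -0.0141 0.017 zmax 0.0237 169.0
165 245 272 tool x 0.0181 y -0.0141 0.0169 zmax 0.035 136.0
170 248 270 tool x 0.0124 y -0.0106 0.0145 zmax 0.0356 146.0
175 252 265 tool x 0.0041 y -0.0062 0.0092 zmax 0.024 229.0
180 252 265 tool x 0.004 y -0.005 0.0093 zmax 0.3546 229.0
185 252 264 tool x -0.0086 y -0.0063 0.0081 zmax 0.0211 233.0
190 252 264 tool x -0.0153 y -0.0064 0.0082 zmax 0.0198 232.0
195 252 264 tool x -0.0219 y -0.0064 0.0083 zmax 0.019 175.0
200 252 264 tool x -0.0286 y -0.0064 0.0084 zmax 0.0173 147.0
205 253 263 tool x -0.0353 y -0.0052 0.0071 zmax 0.0167 173.0
```

{"api": "servo_tool", "payload": {"series": "-0.3 -0.1 0.1 3.5 0; -0.3 -0.1 0.1 7 0; -0.3 -0.1 0.1 10.5 0; -0.3 -0.1 0.1 13.5 0; -0.3 -0.1 0.1 15.8 0; -0.3 -0.1 0.1 17.1 0; -0.3 -0.1 0.1 17.1 0; -0.3 -0.1 0.1 17.1 0; 1 -0.1 0.1 17.1 0; 1 -0.1 0.1 17.1 0; 1 -0.1 0.1 17.1 0; 1 -0.1 0.1 17.1 0; 1 -0.1 0.1 17.1 0; 1 -0.1 0.1 17.1 0; 1 -0.1 0.1 17.1 0; 1 -0.1 0.1 17.1 0"}}

```text
time: 2.82
tool_pos: [0.551, -0.1714, 0.0045]
ee_rot: [-3.141, 0.0, 1.09]
wrist_force: [-0.4, -0.7, -0.0]
width: 0.0148
```

{"api": "servo_tool", "payload": {"series": "1 0 0 -2 0; 1 0 0 -5 0; 1 0 0 -8.5 0; 1 0 0 -12 0; 1 0 0 -15.5 0; 1 0 0 -19 0; 1 0 0 -22.5 0; 1 0 0 -26 0; 1 2 -0.7 -27.5 0.08; 1 5.4 -1.8 -27.5 0.18; 1 8.8 -2.9 -27.5 0.28; 1 12.2 -4 -27.5 0.38; 1 15.6 -5.1 -27.5 0.48; 1 19 -6.3 -27.5 0.58; 1 22.4 -7.4 -27.5 0.68; 1 25.8 -8.5 -27.5 0.76; 1 28 -9.2 -27.5 0.82; 1 29 -9.6 -27.5 0.82; 1 29 -9.6 -27.5 0.82; 1 29 -9.6 -27.5 0.82"}}

```text
time: 4.48
tool_pos: [0.5999, 0.1295, 0.2789]
ee_rot: [3.141, 0.001, 0.271]
wrist_force: [0.3, -0.9, -2.5]
width: 0.015
```

Run:
```python
from h import *
o=robot.get_obs(); print(o['time'],o['tool_pos'],o['ee_rot'],o['width'])
im,d=snapshot('wrist'); save('w2.png',im); np.savez('w2.npz',im=im,d=d,P=pts('wrist',d,o),p=o['tool_pos'],e=o['ee_rot'])
im,d=snapshot('side'); save('s2.png',cv2.resize(im[60:260,180:420],None,fx=3,fy=3))
```

```text
4.4833 [0.59991645 0.12953341 0.27890664] [3.14066797e+00 1.43258308e-03 2.71302018e-01] 0.014957706639755626
```

View pics/w2.png

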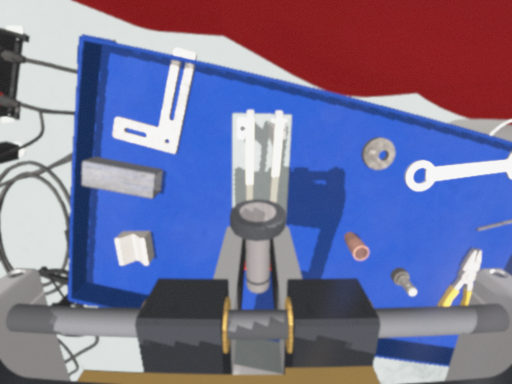

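View pics/s2.png

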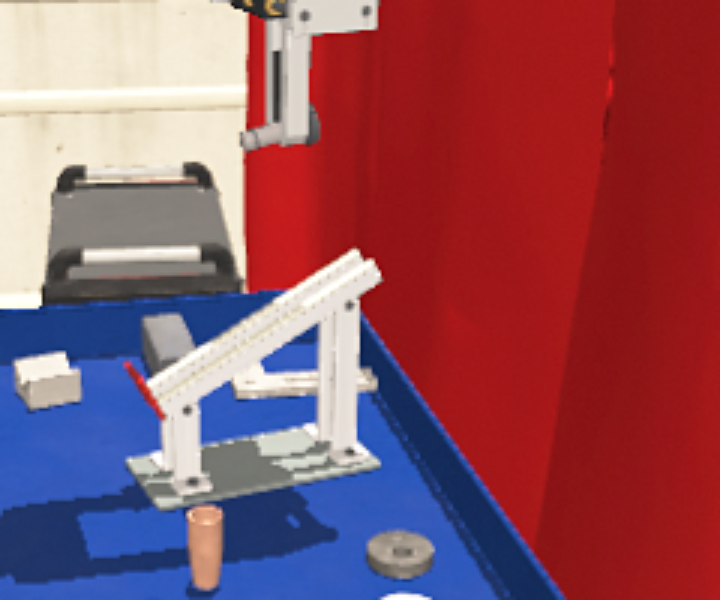

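The wrist view shows the rails at about columns 250 and 279 (rows 110–200), the held pin's head at (258,215) and its tip at (258,288). The side crop shows the pin held firmly with the shank downhill and slightly dipped.

Run:
```python
from h import *
z=np.load('w2.npz'); im,P=z['im'],z['P']; o=z['p']; A=R.from_euler('xyz',z['e']).as_matrix(); T=(P-o)@A
m=np.zeros(P.shape[:2],bool); m[105:200,235:295]=1
m&=(P[...,2]>.12)&(P[...,2]<.2)
F=[]
for r in range(106,200,6):
    k=np.where(m[r])[0]
    if len(k)<4: continue
    q=T[r,k]; g=np.argmax(np.diff(k)); 
    c=(q[:,1].min()+q[:,1].max())/2; F.append((q[:,0].mean(),c)); print(r,k[0],k[g],k[g+1],k[-1],'x',q[:,0].mean().round(4),'y',q[[0,g,g+1,-1],1].round(4),'z',P[r,k,2].mean().round(4))
F=np.array(F); f=np.polyfit(F[:,0],F[:,1],1); print('centre y=a x+b',f)
Q=T[m]; print('far end x',Q[:,0].max())
# pin
h=np.zeros(m.shape,bool); h[195:295,225:290]=1; h&=(T[...,2]<.012)&(T[...,2]>-.05)
for r in range(198,295,6):
    k=np.where(h[r])[0]
    if len(k): q=T[r,k]; print(r,k[0],k[-1],q[:,0].mean().round(4),q[[0,-1],1].round(4),q[:,2].min().round(4),im[r,k].mean().round())
```

```text
112 247 253 276 282 x 0.0765 y [-0.0105 -0.0047  0.0178  0.0236] z 0.1642
118 246 253 275 282 x 0.0712 y [-0.0112 -0.0045  0.0168  0.0228] z 0.174
124 246 253 275 283 x 0.0657 y [-0.0112 -0.0046  0.0163  0.0238] z 0.1759
130 246 253 273 282 x 0.0597 y [-0.0114 -0.0046  0.0165  0.0231] z 0.1702
136 244 253 272 282 x 0.0532 y [-0.0145 -0.0047  0.0163  0.0235] z 0.1635
142 246 253 272 282 x 0.047 y [-0.0117 -0.0048  0.0161  0.0257] z 0.1619
148 246 253 273 281 x 0.041 y [-0.0119 -0.0048  0.016   0.0233] z 0.1624
154 246 253 273 280 x 0.0345 y [-0.0121 -0.0049  0.0156  0.0227] z 0.1601
160 246 253 272 280 x 0.0275 y [-0.0123 -0.005   0.0157  0.0232] z 0.1558
166 246 253 272 279 x 0.0205 y [-0.0125 -0.0051  0.0152  0.0225] z 0.1531
172 246 252 271 278 x 0.0129 y [-0.0127 -0.0062  0.0153  0.0218] z 0.1483
178 246 252 271 278 x 0.0056 y [-0.0129 -0.0063  0.0147  0.0222] z 0.1459
184 246 252 271 277 x -0.0022 y [-0.0131 -0.0064  0.0148  0.0215] z 0.1422
190 246 252 270 277 x -0.0106 y [-0.0134 -0.0065  0.0146  0.0219] z 0.1376
196 246 252 270 276 x -0.0189 y [-0.0136 -0.0066  0.0143  0.0212] z 0.134
centre y=a x+b [0.02525725 0.00444812]
far end x 0.07829077543150423
204 237 279 0.0239 [-0.0133  0.0131] -0.007 143.0
210 231 284 0.0226 [-0.0166  0.0158] -0.0146 144.0
216 230 285 0.0213 [-0.0168  0.0158] -0.0209 131.0
222 230 285 0.0197 [-0.0169  0.016 ] -0.0269 96.0
228 227 288 0.016 [-0.0193  0.0185] -0.0309 104.0
234 225 289 0.0124 [-0.0198  0.0183] -0.0303 114.0
240 225 289 0.0084 [-0.0189  0.0175] -0.0298 140.0
246 225 289 0.006 [-0.0181  0.0166] -0.0366 149.0
252 225 289 0.004 [-0.0174  0.016 ] -0.043 146.0
258 225 289 0.0019 [-0.0168  0.0155] -0.049 144.0
264 243 272 -0.0119 [-0.008   0.0072] -0.044 150.0
270 243 272 -0.0166 [-0.008   0.0072] -0.0454 152.0
276 243 272 -0.0225 [-0.008   0.0072] -0.0457 155.0
282 243 272 -0.0274 [-0.008   0.0072] -0.0473 131.0
288 248 267 -0.0341 [-0.0068  0.0061] -0.0122 168.0
```

{"api": "servo_tool", "payload": {"series": "1 2 0.4 0 0.026; 1 3.2 0.55 0 0.026; 1 3.2 0.55 2 0.026; 1 3.2 0.55 4.5 0.026; 1 3.2 0.55 7 0.026; 1 3.2 0.55 9 0.026; 1 3.2 0.55 10 0.026; 1 3.2 0.55 10.1 0.026; 1 3.2 0.55 10.1 0.026; 1 3.2 0.55 10.1 0.026; 1 3.2 0.55 10.1 0.026; 1 3.2 0.55 10.1 0.026"}}

```text
time: 5.58
tool_pos: [0.6333, 0.1333, 0.1806]
ee_rot: [3.141, -0.004, 0.244]
wrist_force: [-0.9, -1.0, -1.7]
width: 0.015
```

Run:
```python
from h import *
o=robot.get_obs(); print(o['time'],o['tool_pos'],o['ee_rot'],o['width'],o['wrist_force'])
a,d=snapshot('side'); b,d=snapshot('wrist')
save('c3.png',np.hstack([cv2.resize(a[110:240,210:330],(369,400)),cv2.resize(b[90:290,170:350],(360,400))]))
```

```text
5.5833 [0.63331583 0.13330508 0.18059162] [ 3.14104366 -0.00352697  0.24381015] 0.014964567624355286 [-0.94216632 -1.01370992 -1.65301944]
```

View pics/c3.png

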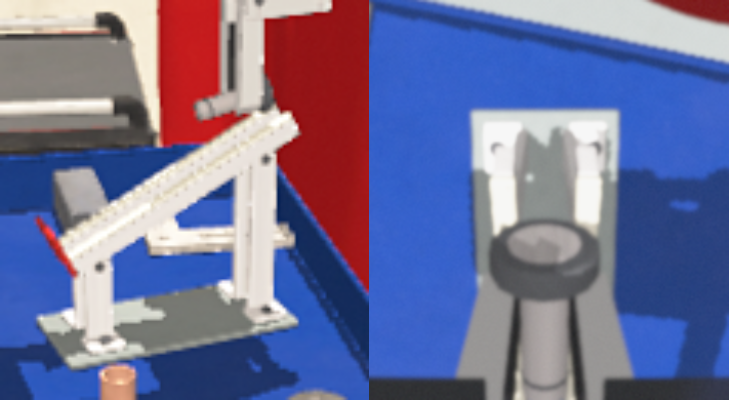

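The pin is centred over the slot and lengthways. In the side part it sits above the upper rails; in the wrist part the head is midway between them. The gripper stands about 3 mm high, so I lower it 4 mm and release.

{"api": "servo_tool", "payload": {"series": "1 0 0 0.4 0; 1 0 0 0.4 0; 1 0 0 0.4 0; 1 0 0 0.4 0; -0.5 0 0 0.4 0; -0.5 0 0 0.4 0; -0.5 0 0 0.4 0; -0.5 0 0 0.4 0; -0.5 0 0 0.4 0; -0.5 0 0 0.4 0; -0.5 0 0 0.4 0; -0.5 0 0 0.4 0; -0.5 0 0 -2 0; -0.5 0 0 -5 0; -0.5 0 0 -8 0; -0.5 0 0 -11 0; -0.5 0 0 -12 0; -0.5 0 0 -12 0; -0.5 0 0 -12 0; -0.5 0 0 -12 0"}}

```text
time: 7.35
tool_pos: [0.6318, 0.1332, 0.2955]
ee_rot: [-3.141, 0.004, 0.244]
wrist_force: [0.6, -0.4, -0.5]
width: 0.0706
```

Run:
```python
from h import *
o=robot.get_obs(); print(o['time'],o['tool_pos'],o['width'],o['wrist_force'])
a,d=snapshot('side'); b,d2=snapshot('top'); np.savez('f.npz',b=b,P=pts('top',d2))
save('c4.png',np.hstack([cv2.resize(a[120:260,200:330],(371,400)),cv2.resize(b[130:240,170:270],(364,400))]))
```

```text
7.35 [0.63181992 0.13321873 0.29554692] 0.07060654533106592 [ 0.62904857 -0.35397882 -0.45375632]
```

View pics/c4.png

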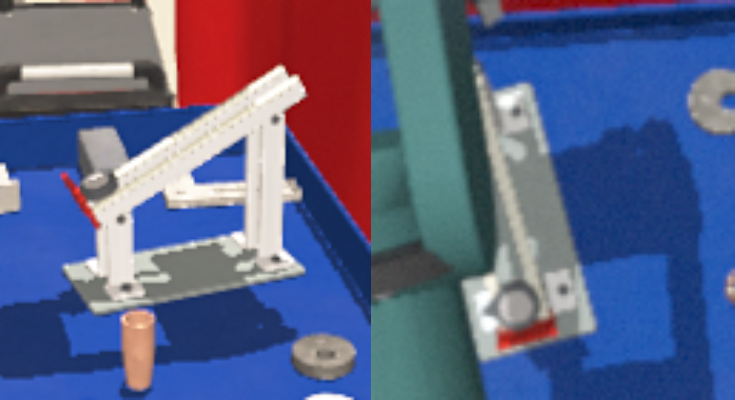

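The pin's dark head rests against the red stop in both views, flat on the rails with the shank through the slot. I let it settle, check that it isn't moving, then hand in.

{"api": "servo_tool", "payload": {"series": "-0.5 0 0 0 0; -0.5 0 0 0 0; -0.5 0 0 0 0; -0.5 0 0 0 0; -0.5 0 0 0 0; -0.5 0 0 0 0"}}

```text
time: 7.95
tool_pos: [0.6324, 0.1333, 0.2985]
ee_rot: [3.141, -0.0, 0.244]
wrist_force: [0.4, -0.3, -1.2]
width: 0.0706
```

Run:
```python
from h import *
f=np.load('f.npz'); b,d=snapshot('top'); P=pts('top',d)
s=(slice(205,222),slice(203,217))
print('pixel change',np.abs(b[s].astype(int)-f['b'][s]).mean())
for Q in (f['P'],P):
    q=Q[s].reshape(-1,3); q=q[(q[:,2]>.09)&(q[:,2]<.12)]; print(len(q),np.median(q,0).round(4))
for n,bx in dict(bolt=(216,236,303,322),noz=(200,217,264,281)).items():
    q=P[bx[0]:bx[1],bx[2]:bx[3]].reshape(-1,3); q=q[q[:,2]>.006]; print(n,np.median(q,0).round(3))
print(robot.close_job())
```

```text
pixel change 2.6204481792717087
193 [0.4976 0.0987 0.1019]
189 [0.4976 0.0988 0.1016]
bolt [ 0.464 -0.168  0.022]
noz [ 0.515 -0.06   0.047]
the job is handed in; nothing more can be done
None
```

I picked the pin up by its shank and laid it lengthways over the slot at the top end of the chute, shank downhill and about 29 mm above the rails. When I let go it dropped through and slid to the bottom. I handed the job in at about 8 s; the hand-in reports no verdict.

- **Pin:** The last pictures show its head flat on the rails against the red stop. The head's median position stayed within 0.3 mm between two looks 0.6 s apart, so it is at rest. The shank itself is not clearly visible in those pictures; I take it to be hanging down from the way the head sits.
- **Bystanders:** The clamping bolt and the nozzle are where they were at the start, to about 1 mm.
- **Gripper:** It stands clear, about 12 cm above the rails at the top end, with no contact force beyond sensor noise.

No check failed. The one disagreement was small: before release the gripper stood about 3 mm higher than commanded, and I lowered it 4 mm before opening.

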